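Press the proud sample tube home in its rack

TASK

Five of the tubes in the rack have wide flat caps, and one of these was left standing higher than the other four. With the fingertips press gently on top of its cap until it is fully home, level with its four fellows, then draw the hand back up a hand's breadth clear. Do not pull or lift anything, and leave the other tubes (the slim round-topped one is meant to be taller), the bottle, the beaker and the tip box untouched.

Things in the scene. Friction and masses are not known exactly. Their poses are not given: they have to be found in the camera images.
- proud_cap: Ribbed flat screw cap, 35 mm across and 14 mm high, of the wide clear tube (29 mm across) that stands proud: the tube to press. It can be in any of the rack's six holes. Origin: centre of the cap's flat top, which starts 143 to 150 mm above the bench and is 128 mm above it when the tube is home; z up.
- proud (a joint): How far the proud tube has slid straight down, in m. It starts between 0 and 0.007 and is fully home at 0.022, where its foot meets a soft foam pad. Pressed on beyond home this value stays at 0.022, and the pad lets the tube dip up to 8 mm more, resisting with 6 N at first and 1.5 N more per mm, and lifts it back to home when released. A rubber sleeve grips it: about 4 N slides it down, and it stays where it is left. Pulled up, the value falls.
- seated0: One of four capped tubes that already sit fully home in the rack, same make as the proud tube: leave alone. Origin: centre of its flat cap top, 128 mm above the bench. Cap 35 mm across. It too would slide up out of its sleeve if pulled.
- seated1: One of four capped tubes that already sit fully home in the rack, same make as the proud tube: leave alone. Origin: centre of its flat cap top, 128 mm above the bench. Cap 35 mm across. It too would slide up out of its sleeve if pulled.
- seated2: One of four capped tubes that already sit fully home in the rack, same make as the proud tube: leave alone. Origin: centre of its flat cap top, 128 mm above the bench. Cap 35 mm across. It too would slide up out of its sleeve if pulled.
- seated3: One of four capped tubes that already sit fully home in the rack, same make as the proud tube: leave alone. Origin: centre of its flat cap top, 128 mm above the bench. Cap 35 mm across. It too would slide up out of its sleeve if pulled.
- slim: Slim glass tube, 16 mm across, with a round-topped cap 20 mm across; it also sits fully home in the rack but is longer by nature; leave alone. Origin: centre of its top, 152 mm above the bench.
- rack: White tube rack fixed to the bench, 128 mm along its x, 186 mm along its y, top plate 67 mm above the bench. Origin: centre of the underside. Six holes in two rows of three, 58 mm apart both ways (at x = -29, +29 mm and y = -58, 0, +58 mm), all filled: one proud tube, four seated wide ones, one slim one.
- bottle: Clear reagent bottle with a screw cap, 60 mm across, 125 mm high, loose, standing beside the rack's +y end. Origin: centre of its underside.
- beaker: Glass beaker, 68 mm across, 85 mm high, loose, standing beside the rack's -y end. Origin: centre of its underside.
- tipbox: Pipette-tip box with a clear cover, 82 x 120 mm, 64 mm high, loose, beyond the rack's +x side. Origin: centre of its underside.

How it is judged (in metres and radians):
On the way:
1. the proud tube is pressed home by the fingertips (value of joint proud above 0.019 m and contact force between the fingers and proud_cap above 0.3 N), for 0.05 s.
At the end, for the whole second after the job is handed in: The proud tube is home (within 3 mm of its stop), the hand (its grasp point) is more than 80 mm from its cap, the other tubes are within 3 mm and the bottle, beaker and tip box within 10 mm of where they started, upright and at rest (value of joint proud above 0.019 m and distance between the grasp point and proud_cap above 0.08 m and distance of each of seated0, seated1, seated2, seated3, slim from where it was at the start of the episode below 0.003 m and distance of each of bottle, beaker, tipbox from where it was at the start of the episode below 0.01 m and angle between each of bottle, beaker, tipbox's own z axis and vertical below 0.1 rad and linear speed of each of bottle, beaker, tipbox below 0.02 m/s); the robot touches nothing.
It fails at once if another tube in the rack is touched (contact force between any of the arm, the fingers and seated0 above 0.5 N or contact force between any of the arm, the fingers and seated1 above 0.5 N or contact force between any of the arm, the fingers and seated2 above 0.5 N or contact force between any of the arm, the fingers and seated3 above 0.5 N or contact force between any of the arm, the fingers and slim above 0.5 N).
It fails at once if another tube is lifted or pushed by more than 3 mm (distance of any of seated0, seated1, seated2, seated3, slim from where it was at the start of the episode above 0.003 m).
It fails at once if the proud tube is pulled up instead of pressed (value of joint proud below -0.004 m).
It fails at once if the proud tube is pressed roughly (over 25 N) (contact force between any of the arm, the fingers and proud_cap above 25 N).
It fails at once if the bottle, beaker or tip box is moved by more than 10 mm, lifted or tipped (distance of any of bottle, beaker, tipbox from where it was at the start of the episode above 0.01 m or angle between any of bottle, beaker, tipbox's own z axis and vertical above 0.15 rad).
It also fails if it takes over 32 s, if anything falls off the work surface, if the arm or the gripper's body presses on something with over 40 N, if the wrist force passes 120 N, or if a joint passes its speed limit or range.

ROBOT

A 6-joint arm with a two-finger parallel gripper is mounted at the origin on the work surface. World frame = base frame: x ahead of the robot, y to its left, z up, the work surface at z = 0. Lengths are in m, angles in degrees, forces in N, time in s.
With the tool pointing down it reaches from about 0.35 to 0.875 m from the base axis. Payload 4.2 kg.
Tool frame: the origin (TCP) lies on the centre line of the jaws, within the pads' length; the fingertips stand 25 mm ahead of it and the grasp point (between the pads) lies 6 mm ahead of it; z points along the fingers, y is the line along which they close (so a half turn about z gives the same grasp; the last joint's range is limited). The gripper opens to 87 mm and grips with 3 to 60 N. Pads are 19 mm wide; open, the fingers measure 117 mm over their backs; the gripper's body (75 mm by 190 mm) begins 51 mm behind the grasp point.
Start: joints at [-49.985, 22.042, 0.453, 0, -68.411, -14.817], TCP at [0.266, -0.565, 0.216] pointing down, gripper open.
Joint ranges: [-179.83, 179.83], [-69.29, 118.12], [-61.27, 80.66], [-181.25, 117.63], [-171.15, -9.14], [-177.46, 177.46]. Speed limits (degrees/s): [159.86, 159.86, 180, 180, 180, 180].

INTERFACE

Orientations are given as a 3x3 rotation matrix whose columns are the frame's x, y, z axes.
In Python, from station import r gives the robot as it stands.
- The arm moves only by the tool move_arm, never from a script. Its argument "series" is a list of rows, each an object with "grip": the opening, from 0 (shut) to 1 (fully open); "xyz": the shift along the tool's x, y, z in mm, a list of three; "angular": the turn, a rotation vector about the tool's x, y, z in rad, a list of three. A call has 1 to 10 rows; each row is the pose to reach, as a shift and turn from the pose commanded when the call began, along the tool's axes at that moment; what a row does not reach only later rows make up. A row lasts 1/10 s, in which the tool goes at most 50 mm and 8.59 degrees, less where a joint would pass 70% of its speed; a pose out of reach is approached as far as the arm can. A call with a gripper value outside its range is refused whole. The fingers move at their own pace and stop on an object; the grip force is fixed at half the most. Time passes only in rows, so rows that repeat a pose let the fingers close. It gives the time, the measured TCP pose, the force, the opening and the grip force at its end, in the units of the state.
- r.sense(): the state, without advancing time (a new reading comes with each control period).
- r.capture(name): name is "scene" or "side" or "wrist"; returns a dict with "img" (400x640x3 uint8, red, green, blue), "camera_matrix" (3x3 intrinsics, pixels), "k1" (the pictures are not rectified: a ray, as slopes to the right and down, at radius r is drawn at 1 + k1 r^2 times it, then the intrinsics apply), "rvec" (rotation vector, rad) and "tvec" (3), from world to camera coordinates, as OpenCV has them; the wrist camera has in their place "hand_eye" (4x4, takes a point from camera to tool coordinates, whose origin is the TCP and whose axes are the flange's). Camera axes: x right, y down, z forward; pixel columns grow to the right and rows downward; lengths in m; the calibration is good to about 2 mm. A picture is of the moment at which its call begins: read the wrist's pose just before it. There is no depth.
- r.finish_job(): hands the job in; it is judged then, once.
The state is a dict: "time_s": time; "joints": joint angles; "joint_velocities": joint speeds; "effort": joint torques, N m; "tcp_pos": TCP position; "ee_rot": TCP orientation; "wrist_force": force on the tool from outside, world axes, zero at the start; "moment": the same for the moment, N m; "gripper_width": opening from 0.0 (shut) to 1.0 (fully open); "gripper_force": force on a finger pad.
Only numpy, scipy, OpenCV 4.12 (cv2) and the standard library are available. Lean on these libraries where they do the work, as an engineer would, in place of code of your own. Each camera call takes 0.05 s, during which the arm holds its last target. There are 200 camera calls.

## Working session

There is one attempt and no reset: what is moved stays moved. The work goes in short steps, Python scripts to look and compute and a tool call to move; the robot and the scene stay as the last step left them, time stands still between calls to the robot, and variables do not carry over. Pictures are saved under pics/ and viewed, at most 10 in all, crops included, and the job is handed in when it is done.

Besides the shell and the picture viewer there is one more tool, called as name([rows], argument=value, ...), one row to a line, values as JSON. move_arm: Moves the arm, as the interface text tells. Its arguments: {"type":"object","properties":{"series":{"type":"array"}},"required":["series"]}

```bash
mkdir -p pics
cat > h.py <<'E'
import numpy as np, cv2, pickle
def ray(c,uv):
    K=c["camera_matrix"];k1=c["k1"]
    d=np.array([(uv[0]-K[0,2])/K[0,0],(uv[1]-K[1,2])/K[1,1]])
    s=cv2.undistortPoints(np.array([[uv]],float),np.array(K,float),np.array([k1,0,0,0],float))[0,0]
    R,_=cv2.Rodrigues(np.array(c["rvec"],float)); t=np.array(c["tvec"],float).ravel()
    return -R.T@t, R.T@np.array([s[0],s[1],1])
def onz(c,uv,z):
    o,d=ray(c,uv); return o+d*(z-o[2])/d[2]
def proj(c,P):
    return cv2.projectPoints(np.array([P],float),np.array(c["rvec"],float),np.array(c["tvec"],float),np.array(c["camera_matrix"],float),np.array([c["k1"],0,0,0],float))[0].ravel()
E
python3 - <<'E'
from station import r
import pickle,cv2
s=r.sense(); print(s["tcp_pos"],s["ee_rot"],s["wrist_force"])
d={n:r.capture(n) for n in("scene","side")}
pickle.dump(d,open("c.pkl","wb"))
for n in d: cv2.imwrite(f"pics/{n}.png",d[n]["img"][:,:,::-1])
for n in d: print(n,{k:v for k,v in d[n].items() if k!="img"})
E
```

```text
[ 0.26585187 -0.56495509  0.2147625 ] [[-9.04918668e-01 -4.25583306e-01 -1.02704674e-03]
 [-4.25584533e-01  9.04916588e-01  1.94277917e-03]
 [ 1.02577256e-04  2.19515234e-03 -9.99997585e-01]] [ 0.74397643  0.3927306  -0.47253545]
scene {'camera_matrix': array([[519.45597376,   0.        , 323.70726707],
       [  0.        , 519.45597376, 200.48660745],
       [  0.        ,   0.        ,   1.        ]]), 'k1': -0.12366706737853796, 'rvec': array([ 2.34432662,  0.73021329, -0.29387571]), 'tvec': array([-0.52392514, -0.15608135,  1.41926786])}
side {'camera_matrix': array([[380.70429746,   0.        , 319.40249783],
       [  0.        , 380.70429746, 199.63535043],
       [  0.        ,   0.        ,   1.        ]]), 'k1': 0.013168604340655442, 'rvec': array([ 0.31809441, -2.66606397,  1.4250122 ]), 'tvec': array([0.62049811, 0.16198863, 0.83152865])}
```

View pics/scene.png

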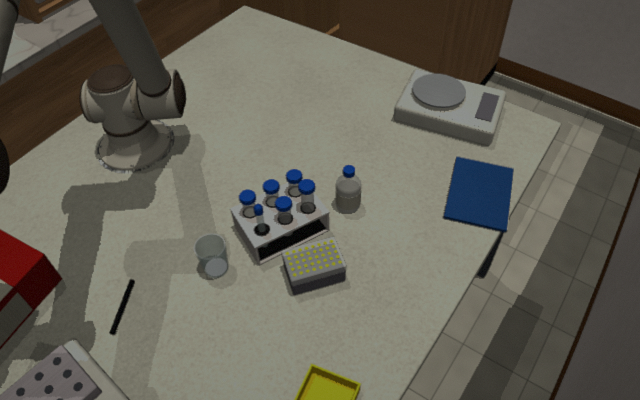

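View pics/side.png

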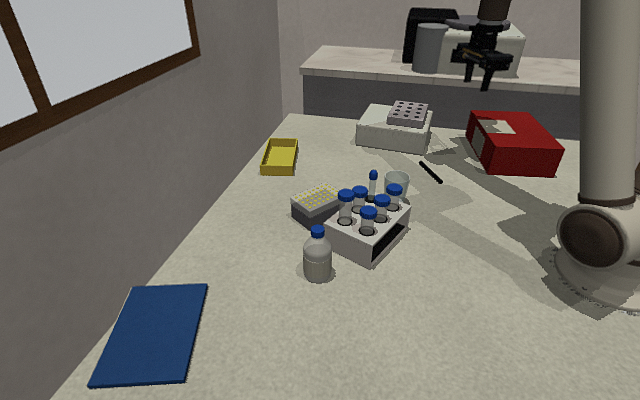

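The scene view shows the rack with six blue caps at about x 248–306, y 177–210, and the slim one at (258,210). In the side view the cap at (347,196) by the bottle seems to stand high. I'll triangulate all of them.

```bash
cat > m.py <<'E'
from h import *
d=pickle.load(open("c.pkl","rb"))
box={"scene":(230,160,330,240),"side":(325,160,415,240)}
P={}
for n,(x0,y0,x1,y1) in box.items():
    im=d[n]["img"][y0:y1,x0:x1]; hsv=cv2.cvtColor(im,cv2.COLOR_RGB2HSV)
    m=cv2.inRange(hsv,(100,140,40),(130,255,255))
    k,_,st,ce=cv2.connectedComponentsWithStats(m)
    P[n]=[(ce[i]+[x0,y0],st[i]) for i in range(1,k) if st[i,4]>15]
    for p in P[n]: print(n,p[0].round(1),p[1][2:])
    cv2.imwrite(f"pics/{n}_crop.png",cv2.resize(im[:,:,::-1],None,fx=6,fy=6,interpolation=cv2.INTER_CUBIC))
for i,a in enumerate(P["scene"]):
    for j,b in enumerate(P["side"]):
        o,u=ray(d["scene"],a[0]); q,v=ray(d["side"],b[0])
        t,*_=np.linalg.lstsq(np.c_[u,-v],q-o,rcond=None)
        A=o+u*t[0];B=q+v*t[1];g=np.linalg.norm(A-B)
        if g<.012: print(i,j,((A+B)/2).round(4),g.round(4))
E
python3 m.py
```

```text
scene [300.5 181.6] [ 28  26 375]
scene [270.8 186.3] [ 16  15 178]
scene [247.1 196.9] [ 16  15 187]
scene [283.  203.4] [ 17  16 203]
scene [257.8 209.2] [ 9 11 74]
side [372.9 174.6] [ 8 10 68]
side [393.9 189.2] [ 17  13 164]
side [352.3 193.3] [ 30  16 331]
side [381.6 199.9] [ 16  13 177]
side [368.  212.1] [ 17  14 193]
0 2 [0.5555 0.0397 0.1471] 0.0025
1 0 [ 0.5209 -0.0188  0.165 ] 0.0006
1 3 [0.4934 0.0102 0.1207] 0.0014
2 1 [ 0.4699 -0.0428  0.1204] 0.0017
3 4 [0.522  0.0107 0.082 ] 0.0015
4 0 [ 0.523  -0.0667  0.1384] 0.002
4 3 [ 0.4937 -0.0385  0.0896] 0.0044
```

View pics/side_crop.png

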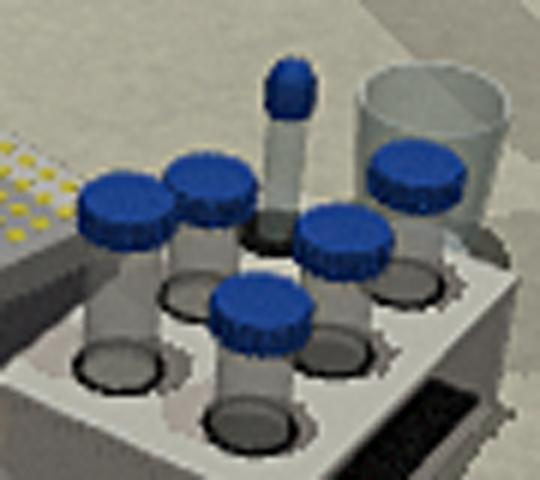

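The side crop shows the proud cap in the front-left hole beside the bottle (rack +x, +y), with more tube exposed than the others. I'll split the merged blobs to measure it.

```bash
cat >> m.py <<'E'
print("--")
Q={}
for n,(x0,y0,x1,y1) in box.items():
    hsv=cv2.cvtColor(d[n]["img"][y0:y1,x0:x1],cv2.COLOR_RGB2HSV)
    m=cv2.inRange(hsv,(100,140,40),(130,255,255)); k,L,st,_=cv2.connectedComponentsWithStats(m)
    i=1+st[1:,4].argmax(); yx=np.argwhere(L==i)[:,::-1].astype(np.float32)
    _,_,c=cv2.kmeans(yx,2,None,(3,50,.01),5,cv2.KMEANS_PP_CENTERS); Q[n]=c+[x0,y0]; print(n,Q[n])
for a in Q["scene"]:
    for b in Q["side"]:
        o,u=ray(d["scene"],a); q,v=ray(d["side"],b)
        t,*_=np.linalg.lstsq(np.c_[u,-v],q-o,rcond=None); A=o+u*t[0];B=q+v*t[1]
        print(a,b,((A+B)/2).round(4),np.linalg.norm(A-B).round(4))
a=P["scene"]
for i in(1,2,3): print(onz(d["scene"],a[i][0],.121).round(4))
for b in Q["side"]: print("side@.121/.140",onz(d["side"],b,.121).round(4),onz(d["side"],b,.140).round(4))
for b in P["side"][1:]: print(onz(d["side"],b[0],.121).round(4))
for b in Q["scene"]: print("scene@.121/.140",onz(d["scene"],b,.121).round(4),onz(d["scene"],b,.140).round(4))
E
python3 m.py | sed -n '/--/,$p'
```

```text
--
scene [[294.01695251 176.19774055]
 [306.22222137 186.35858536]]
side [[359.76582336 191.44936752]
 [345.48554802 195.02312088]]
[294.01695251 176.19774055] [359.76582336 191.44936752] [0.5394 0.0394 0.1544] 0.0033
[294.01695251 176.19774055] [345.48554802 195.02312088] [0.5544 0.0434 0.1513] 0.0347
[306.22222137 186.35858536] [359.76582336 191.44936752] [0.555  0.0363 0.1442] 0.0295
[306.22222137 186.35858536] [345.48554802 195.02312088] [0.5701 0.0401 0.1406] 0.0023
[0.4927 0.01   0.121 ]
[ 0.4693 -0.0432  0.121 ]
[ 0.5456 -0.0137  0.121 ]
side@.121/.140 [ 0.5462 -0.0117  0.121 ] [0.5431 0.0182 0.14  ]
side@.121/.140 [0.5754 0.0111 0.121 ] [0.5712 0.0401 0.14  ]
[ 0.4706 -0.041   0.121 ]
[5.616e-01 3.000e-04 1.210e-01]
[0.494  0.0113 0.121 ]
[0.5174 0.065  0.121 ]
scene@.121/.140 [0.5169 0.0632 0.121 ] [0.5287 0.0496 0.14  ]
scene@.121/.140 [0.5577 0.0537 0.121 ] [0.5686 0.0403 0.14  ]
```

move_arm([
  {"grip": 0,"xyz": [-20,15,-10],"angular": [0,0,0]},
  {"grip": 0,"xyz": [-55,43,-20],"angular": [0,0,0]},
  {"grip": 0,"xyz": [-90,71,-20],"angular": [0,0,0]},
  {"grip": 0,"xyz": [-125,98,-20],"angular": [0,0,0]},
  {"grip": 0,"xyz": [-160,126,-20],"angular": [0,0,0]},
  {"grip": 0,"xyz": [-195,153,-20],"angular": [0,0,0]},
  {"grip": 0,"xyz": [-230,181,-20],"angular": [0,0,0]},
  {"grip": 0,"xyz": [-265,208,-20],"angular": [0,0,0]},
  {"grip": 0,"xyz": [-300,236,-20],"angular": [0,0,0]},
  {"grip": 0,"xyz": [-320,251,-20],"angular": [0,0,0]},
])

```text
time_s: 1.1
tcp_pos: [0.4494, -0.1995, 0.2357]
ee_rot: [[-0.904, -0.428, -0.0], [-0.428, 0.904, 0.0], [-0.0, 0.0, -1.0]]
wrist_force: [0.8, -0.1, -0.3]
gripper_width: 0.176
gripper_force: 0.0
```

move_arm([
  {"grip": 0,"xyz": [-20,16,0],"angular": [0,0,0]},
  {"grip": 0,"xyz": [-55,43,0],"angular": [0,0,0]},
  {"grip": 0,"xyz": [-90,71,0],"angular": [0,0,0]},
  {"grip": 0,"xyz": [-125,98,0],"angular": [0,0,0]},
  {"grip": 0,"xyz": [-160,126,0],"angular": [0,0,0]},
  {"grip": 0,"xyz": [-190,150,0],"angular": [0,0,0]},
  {"grip": 0,"xyz": [-205,162,0],"angular": [0,0,0]},
  {"grip": 0,"xyz": [-213,167,0],"angular": [0,0,0]},
  {"grip": 0,"xyz": [-213,167,0],"angular": [0,0,0]},
  {"grip": 0,"xyz": [-213,167,0],"angular": [0,0,0]},
])

```text
time_s: 2.1
tcp_pos: [0.5698, 0.0386, 0.2357]
ee_rot: [[-0.905, -0.425, -0.001], [-0.425, 0.905, -0.0], [0.001, 0.0, -1.0]]
wrist_force: [0.5, -0.7, -0.1]
gripper_width: 0.008
gripper_force: 0.0
```

Run:
```python
from station import r
from h import *
s=r.sense(); R=np.array(s["ee_rot"]);p=np.array(s["tcp_pos"]); print(s["time_s"],p,R.round(3),s["wrist_force"],s["gripper_width"])
print("tool shift mm to tip at cap top", 1000*R.T@(np.array([.570,.040,.1475+.025])-p))
w=r.capture("wrist"); im=w["img"]
X=np.linalg.inv(w["hand_eye"])
def pw(P):
    q=X@np.r_[R.T@(np.array(P)-p),1]
    return cv2.projectPoints(q[None,:3],np.zeros(3),np.zeros(3),w["camera_matrix"],np.array([w["k1"],0,0,0]))[0].ravel()
for P in [(.570,.040,.1475),(.5465,-.0127,.128),(.5175,.064,.128),(p+R[:,2]*.025)]: print(pw(P).round(1))
pickle.dump((w,p,R),open("w.pkl","wb"))
cv2.imwrite("pics/w1.png",im[:,:,::-1])
sd=r.capture("side"); cv2.imwrite("pics/s2.png",cv2.resize(sd["img"][100:240,280:430,::-1],None,fx=4,fy=4))
```

```text
2.1 [0.56983626 0.03860594 0.23571641] [[-0.905 -0.425 -0.001]
 [-0.425  0.905 -0.   ]
 [ 0.001  0.    -1.   ]] [ 0.52127196 -0.66176712 -0.05539262] 0.007658693353255526
tool shift mm to tip at cap top [-0.79852389  1.18679118 63.21581206]
[318.  199.1]
[274.8 145.2]
[368.  152.5]
[316.5 222. ]
```

View pics/w1.png

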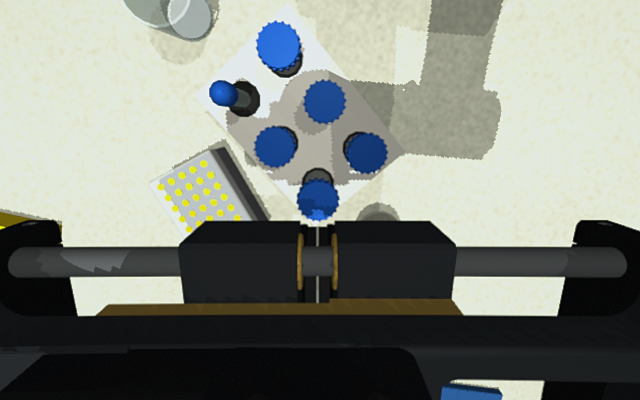

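The wrist picture shows the proud cap at (318,199), exactly where predicted, and its neighbours at (275,146) and (367,152) agree too. Descending.

move_arm([
  {"grip": 0,"xyz": [-1,1,15],"angular": [0,0,0]},
  {"grip": 0,"xyz": [-1,1,30],"angular": [0,0,0]},
  {"grip": 0,"xyz": [-1,1,42],"angular": [0,0,0]},
  {"grip": 0,"xyz": [-1,1,50],"angular": [0,0,0]},
  {"grip": 0,"xyz": [-1,1,53],"angular": [0,0,0]},
  {"grip": 0,"xyz": [-1,1,55],"angular": [0,0,0]},
  {"grip": 0,"xyz": [-1,1,57],"angular": [0,0,0]},
  {"grip": 0,"xyz": [-1,1,58],"angular": [0,0,0]},
  {"grip": 0,"xyz": [-1,1,58],"angular": [0,0,0]},
  {"grip": 0,"xyz": [-1,1,58],"angular": [0,0,0]},
])

```text
time_s: 3.2
tcp_pos: [0.5711, 0.0411, 0.1781]
ee_rot: [[-0.905, -0.426, 0.0], [-0.426, 0.905, 0.0], [-0.0, -0.0, -1.0]]
wrist_force: [-0.2, 0.4, 0.1]
gripper_width: 0.004
gripper_force: 0.0
```

move_arm([
  {"grip": 0,"xyz": [0,0,1],"angular": [0,0,0]},
  {"grip": 0,"xyz": [0,0,2],"angular": [0,0,0]},
  {"grip": 0,"xyz": [0,0,3],"angular": [0,0,0]},
  {"grip": 0,"xyz": [0,0,4],"angular": [0,0,0]},
  {"grip": 0,"xyz": [0,0,5],"angular": [0,0,0]},
  {"grip": 0,"xyz": [0,0,6],"angular": [0,0,0]},
  {"grip": 0,"xyz": [0,0,7],"angular": [0,0,0]},
  {"grip": 0,"xyz": [0,0,8],"angular": [0,0,0]},
  {"grip": 0,"xyz": [0,0,9],"angular": [0,0,0]},
  {"grip": 0,"xyz": [0,0,10],"angular": [0,0,0]},
])

```text
time_s: 4.2
tcp_pos: [0.5709, 0.041, 0.1678]
ee_rot: [[-0.905, -0.426, 0.0], [-0.426, 0.905, 0.0], [-0.0, 0.0, -1.0]]
wrist_force: [-1.2, -0.5, -0.5]
gripper_width: 0.005
gripper_force: 0.0
```

move_arm([
  {"grip": 0,"xyz": [0,0,1],"angular": [0,0,0]},
  {"grip": 0,"xyz": [0,0,2],"angular": [0,0,0]},
  {"grip": 0,"xyz": [0,0,3],"angular": [0,0,0]},
  {"grip": 0,"xyz": [0,0,4],"angular": [0,0,0]},
])

```text
time_s: 4.6
tcp_pos: [0.5709, 0.041, 0.1638]
ee_rot: [[-0.905, -0.426, 0.0], [-0.426, 0.905, 0.0], [-0.0, -0.0, -1.0]]
wrist_force: [-1.0, -0.1, -0.3]
gripper_width: 0.004
gripper_force: 0.0
```

Run:
```python
from station import r
import cv2,numpy as np
for _ in range(3): print(np.round(r.sense()["wrist_force"],2)); sd=r.capture("side")
sc=r.capture("scene")
a=cv2.resize(sd["img"][150:230,320:420,::-1],(500,400),interpolation=cv2.INTER_CUBIC)
w=cv2.resize(sc["img"][150:230,250:310,::-1],(300,400),interpolation=cv2.INTER_CUBIC)
cv2.imwrite("pics/c3.png",np.hstack([a,w]))
```

```text
[-0.97 -0.08 -0.34]
[-0.3   0.32 -0.94]
[-0.63 -0.06 -0.38]
```

View pics/c3.png

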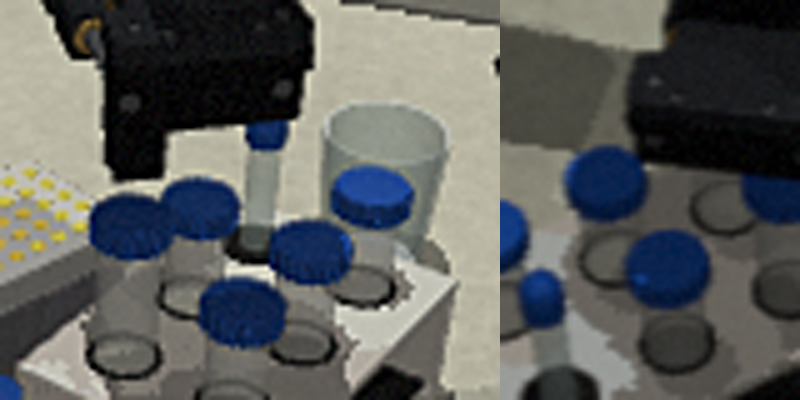

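The side crop shows the fingertip (end at about pixel (135,180) in the crop) still clear above the proud cap (top centre about (131,212)), which fits the missing force. I'll check it against projections.

Run:
```python
from h import *
from station import r
d=pickle.load(open("c.pkl","rb"));s=r.sense();p=np.array(s["tcp_pos"]);R=np.array(s["ee_rot"]);print(p)
c=d["side"]
for z in (0,.006,.025): print("tool z",z,((proj(c,p+R[:,2]*z)-[320,150])*5).round(0))
for sy in(-1,1):
  for sx in(-1,1): print("tip corner",((proj(c,p+R@[sx*.0095,sy*.015,.025])-[320,150])*5).round(0))
for z in(.1475,.145,.143): print("cap top",z,((proj(c,[.57,.04,z])-[320,150])*5).round(0))
# top rim of cap: fit mask now
for n in("scene","side"): pass
sd=r.capture("side");x0,y0=337,185
m=cv2.inRange(cv2.cvtColor(sd["img"],cv2.COLOR_RGB2HSV),(100,120,30),(130,255,255))
yx=np.argwhere(m[180:206,336:355]);print("proud blob y",yx[:,0].min()+180,yx[:,0].max()+180,"x",yx[:,1].min()+336,yx[:,1].max()+336)
for t in (.1475,.143):
  for top in(0,.014):
    e=np.array([proj(c,[.57+.0175*np.cos(a),.04+.0175*np.sin(a),t-top]) for a in np.linspace(0,6.28,60)]);print(t,top,e.min(0).round(1),e.max(0).round(1))
```

```text
[0.57092201 0.04100295 0.16385392]
tool z 0 [130. 180.]
tool z 0.006 [130. 191.]
tool z 0.025 [127. 229.]
tip corner [ 98. 212.]
tip corner [139. 208.]
tip corner [115. 250.]
tip corner [158. 245.]
cap top 0.1475 [131. 211.]
cap top 0.145 [131. 216.]
cap top 0.143 [130. 220.]
proud blob y 187 201 x 338 354
0.1475 0 [338.1 187.9] [354.3 196.6]
0.1475 0.014 [337.9 193.2] [353.9 202.1]
0.143 0 [338.  189.6] [354.2 198.4]
0.143 0.014 [337.8 194.9] [353.8 203.8]
```

Run:
```python
from h import *
from station import r
sd=r.capture("side");sc=r.capture("scene");s=r.sense();p=np.array(s["tcp_pos"]);R=np.array(s["ee_rot"])
out=[]
for c,(x,y) in((sd,(290,80)),(sc,(230,110))):
    im=c["img"][y:y+140,x:x+100,::-1].astype(int)*1.0
    im=np.clip(im*1.8,0,255).astype(np.uint8)
    im=cv2.resize(im,(400,560),interpolation=cv2.INTER_CUBIC)
    for z,col in((0,(0,0,255)),(.025,(0,255,0)),(-.045,(0,255,255))):
        q=(proj(c,p+R[:,2]*z)-[x,y])*4; cv2.circle(im,tuple(int(v) for v in q),4,col,-1)
    out.append(im)
cv2.imwrite("pics/c4.png",np.hstack(out))
```

```text
(no output)
```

View pics/c4.png

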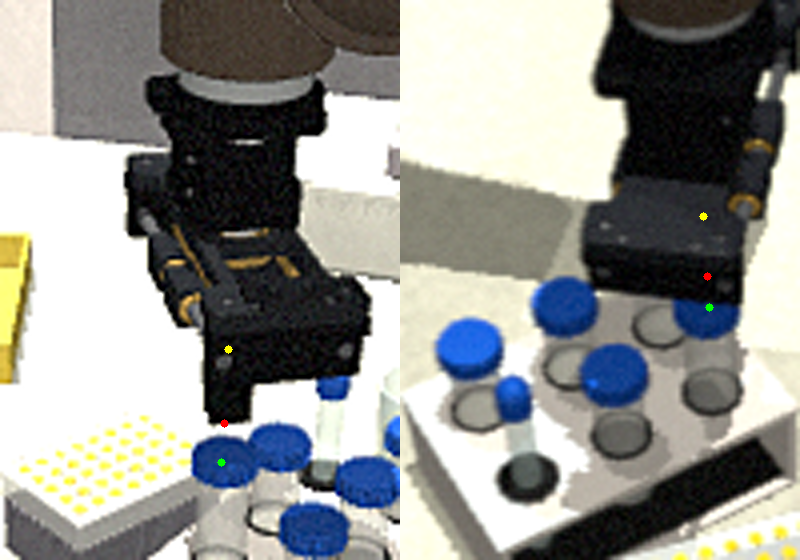

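The side view shows the finger bottom at about (228,420), close to where the TCP projects rather than 25 mm below it. In the scene view the wide finger block hides the finger. I'll raise the hand a little and turn it so that the second view sees the tip; first I'll check joint 6 and the camera positions.

Run:
```python
from h import *
from station import r
d=pickle.load(open("c.pkl","rb"));s=r.sense();print(np.round(s["joints"],1),s["time_s"])
for n in d: print(n,ray(d[n],(320,200)))
print(pickle.load(open("w.pkl","rb"))[0]["hand_eye"])
```

```text
[ 20.3  19.4 -11.5   0.  -59.1 -85.1] 4.95
scene (array([ 1.0408179 , -0.54305282,  0.96693947]), array([-0.39035084,  0.52156015, -0.75871802]))
side (array([0.47009502, 0.72895214, 0.5918932 ]), array([ 0.18542471, -0.80942249, -0.55718604]))
[[-5.83523403e-04 -9.69618729e-01 -2.44620482e-01  6.49943508e-02]
 [ 9.99999829e-01 -5.77997353e-04 -9.43757644e-05  3.95816292e-04]
 [-4.98814820e-05 -2.44620495e-01  9.69618900e-01 -1.68584967e-01]
 [ 0.00000000e+00  0.00000000e+00  0.00000000e+00  1.00000000e+00]]
```

move_arm([
  {"grip": 0,"xyz": [0,0,-25],"angular": [0,0,0]},
  {"grip": 0,"xyz": [0,0,-40],"angular": [0,0,-0.14]},
  {"grip": 0,"xyz": [0,0,-40],"angular": [0,0,-0.28]},
  {"grip": 0,"xyz": [0,0,-40],"angular": [0,0,-0.42]},
  {"grip": 0,"xyz": [0,0,-40],"angular": [0,0,-0.56]},
  {"grip": 0,"xyz": [0,0,-40],"angular": [0,0,-0.7]},
  {"grip": 0,"xyz": [0,0,-40],"angular": [0,0,-0.84]},
  {"grip": 0,"xyz": [0,0,-40],"angular": [0,0,-0.98]},
  {"grip": 0,"xyz": [0,0,-40],"angular": [0,0,-1.12]},
  {"grip": 0,"xyz": [0,0,-40],"angular": [0,0,-1.26]},
])

```text
time_s: 5.95
tcp_pos: [0.5709, 0.041, 0.2039]
ee_rot: [[0.134, -0.991, 0.0], [-0.991, -0.134, 0.0], [-0.0, -0.0, -1.0]]
wrist_force: [-0.1, 0.5, 0.1]
gripper_width: 0.006
gripper_force: 0.0
```

move_arm([
  {"grip": 0,"xyz": [0,0,0],"angular": [0,0,-0.14]},
  {"grip": 0,"xyz": [0,0,0],"angular": [0,0,-0.28]},
  {"grip": 0,"xyz": [0,0,0],"angular": [0,0,-0.42]},
  {"grip": 0,"xyz": [0,0,0],"angular": [0,0,-0.56]},
  {"grip": 0,"xyz": [0,0,0],"angular": [0,0,-0.7]},
  {"grip": 0,"xyz": [0,0,0],"angular": [0,0,-0.84]},
  {"grip": 0,"xyz": [0,0,0],"angular": [0,0,-0.98]},
  {"grip": 0,"xyz": [0,0,0],"angular": [0,0,-1.12]},
  {"grip": 0,"xyz": [0,0,0],"angular": [0,0,-1.26]},
  {"grip": 0,"xyz": [0,0,0],"angular": [0,0,-1.4]},
])

```text
time_s: 6.95
tcp_pos: [0.5709, 0.041, 0.2039]
ee_rot: [[0.999, -0.036, 0.0], [-0.036, -0.999, 0.0], [0.0, -0.0, -1.0]]
wrist_force: [-0.2, 0.1, 0.1]
gripper_width: 0.001
gripper_force: 0.0
```

move_arm([
  {"grip": 0,"xyz": [0,0,0],"angular": [0,0,-0.14]},
  {"grip": 0,"xyz": [0,0,0],"angular": [0,0,-0.28]},
  {"grip": 0,"xyz": [0,0,0],"angular": [0,0,-0.42]},
  {"grip": 0,"xyz": [0,0,0],"angular": [0,0,-0.48]},
  {"grip": 0,"xyz": [0,0,0],"angular": [0,0,-0.48]},
])

```text
time_s: 7.45
tcp_pos: [0.5709, 0.041, 0.2039]
ee_rot: [[0.906, 0.424, 0.0], [0.424, -0.906, -0.0], [0.0, 0.0, -1.0]]
wrist_force: [-0.5, 0.0, 0.1]
gripper_width: 0.008
gripper_force: 0.0
```

```bash
cat > look.py <<'E'
import sys
from h import *
from station import r
sd=r.capture("side");sc=r.capture("scene");s=r.sense();p=np.array(s["tcp_pos"]);R=np.array(s["ee_rot"])
print(s["time_s"],p,np.round(s["wrist_force"],2))
out=[]
for c,(x,y) in((sd,(290,100)),(sc,(250,90))):
    im=np.clip(c["img"][y:y+140,x:x+100,::-1]*1.8,0,255).astype(np.uint8)
    im=cv2.resize(im,(400,560),interpolation=cv2.INTER_CUBIC)
    for z,col in((0,(0,0,255)),(.025,(0,255,0)),(-.045,(0,255,255))):
        q=(proj(c,p+R[:,2]*z)-[x,y])*4; cv2.circle(im,tuple(int(v) for v in q),3,col,-1)
    out.append(im)
cv2.imwrite(sys.argv[1],np.hstack(out))
pickle.dump((sd,sc,p,R),open("l.pkl","wb"))
E
python3 look.py pics/c5.png
```

```text
7.55 [0.57089968 0.04099957 0.2038771 ] [-0.47 -0.18 -0.  ]
```

View pics/c5.png

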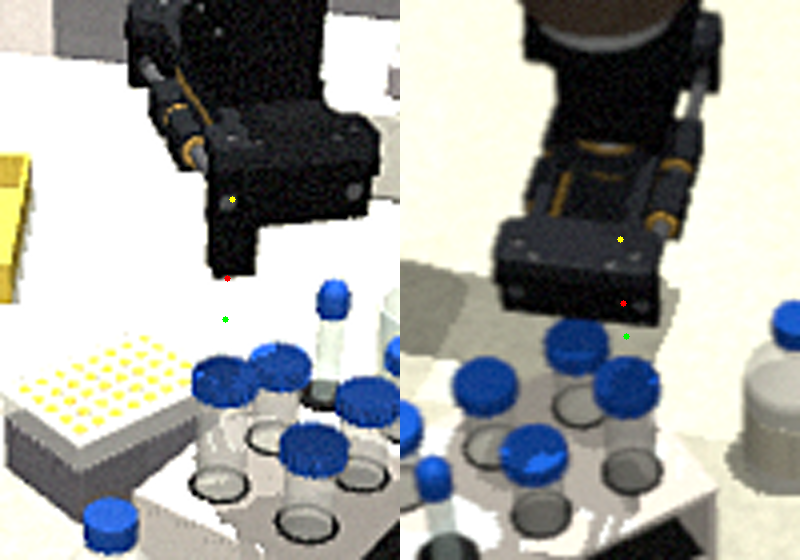

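Both views look nearly along the tool's y, and the half turn gives the same picture. The tip is therefore on the tool axis, but its end shows near the TCP's height, at (230,275) in the side crop, with the broad face above it ending at (370,212) in the side crop and (500,308)–(658,322) in the scene crop. I'll work out the actual tip and block heights from these edges.

Run:
```python
from h import *
from scipy.optimize import least_squares
sd,sc,p,R=pickle.load(open("l.pkl","rb"))
# side sees tool -y end (world +y), scene sees tool +y end
S=lambda q:np.array(q)/4+[290,100]; C=lambda q:(np.array(q)-[400,0])/4+[250,90]
def f(v):
    a1,a2,b,z=v   # x extent, half-length, bottom height on tool z
    P=lambda x,y:p+R@[x,y,z]
    return np.r_[proj(sd,P(a1,-b))-S((370,212)),proj(sc,P(a1,b))-C((500,308)),proj(sc,P(a2,b))-C((658,322))]
o=least_squares(f,[-.04,.04,.06,-.045]);print("x1,x2,half length,z",o.x.round(4),o.fun.round(1))
# tip: lowest corners (205,277),(255,275) in side
for z in(-.02,-.01,0,.01): print(z,[((proj(sd,p+R@[x,-.015,z])-[290,100])*4).round(0) for x in(.0095,-.0095)])
```

```text
x1,x2,half length,z [-0.0391  0.0358  0.0837 -0.0763] [-0.4 -0.1 -0.3 -0.5 -0.1  0.6]
-0.02 [array([219., 259.]), array([256., 256.])]
-0.01 [array([218., 277.]), array([255., 273.])]
0 [array([218., 294.]), array([253., 291.])]
0.01 [array([217., 311.]), array([252., 307.])]
```

The fit is clean: the body bottom is 76 mm behind the reported TCP and the tip is about 10 mm behind it. The whole hand is really some 33 mm higher than the reported TCP says, while its own proportions (70 mm from body to tip) hold. Contact should come near a reported z of 0.138, and home near 0.118.

move_arm([
  {"grip": 0,"xyz": [0,0,15],"angular": [0,0,0]},
  {"grip": 0,"xyz": [0,0,30],"angular": [0,0,0]},
  {"grip": 0,"xyz": [0,0,42],"angular": [0,0,0]},
  {"grip": 0,"xyz": [0,0,50],"angular": [0,0,0]},
  {"grip": 0,"xyz": [0,0,53],"angular": [0,0,0]},
  {"grip": 0,"xyz": [0,0,55],"angular": [0,0,0]},
  {"grip": 0,"xyz": [0,0,56],"angular": [0,0,0]},
  {"grip": 0,"xyz": [0,0,57],"angular": [0,0,0]},
  {"grip": 0,"xyz": [0,0,58],"angular": [0,0,0]},
  {"grip": 0,"xyz": [0,0,58],"angular": [0,0,0]},
])

```text
time_s: 8.55
tcp_pos: [0.5709, 0.041, 0.146]
ee_rot: [[0.906, 0.424, 0.0], [0.424, -0.906, 0.0], [0.0, -0.0, -1.0]]
wrist_force: [1.1, -0.1, 0.2]
gripper_width: 0.005
gripper_force: 0.0
```

```bash
python3 look.py pics/c6.png
```

```text
8.65 [0.57096862 0.04097227 0.14599651] [-0.05 -0.13 -0.23]
```

View pics/c6.png

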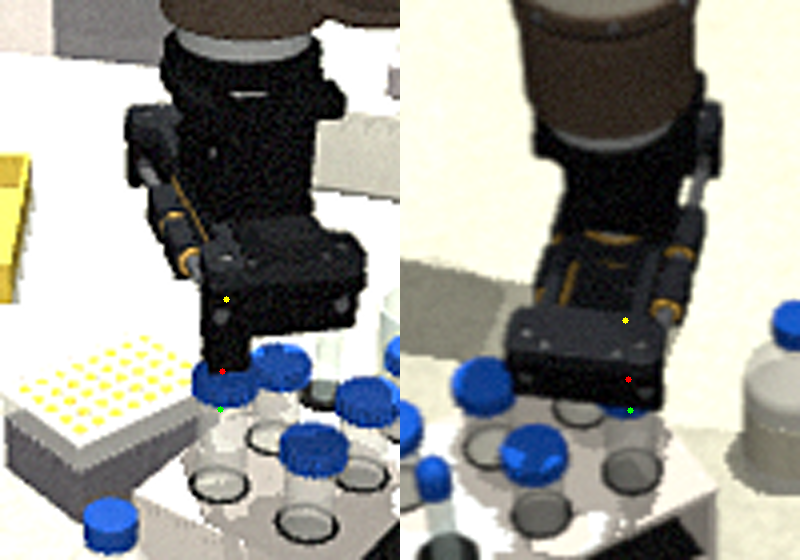

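The side crop shows the fingertip now a few mm above the proud cap and centred over it, at about (225,370). Pressing on slowly.

move_arm([
  {"grip": 0,"xyz": [0,0,1],"angular": [0,0,0]},
  {"grip": 0,"xyz": [0,0,2],"angular": [0,0,0]},
  {"grip": 0,"xyz": [0,0,3],"angular": [0,0,0]},
  {"grip": 0,"xyz": [0,0,4],"angular": [0,0,0]},
  {"grip": 0,"xyz": [0,0,5],"angular": [0,0,0]},
  {"grip": 0,"xyz": [0,0,6],"angular": [0,0,0]},
  {"grip": 0,"xyz": [0,0,7],"angular": [0,0,0]},
  {"grip": 0,"xyz": [0,0,8],"angular": [0,0,0]},
  {"grip": 0,"xyz": [0,0,9],"angular": [0,0,0]},
  {"grip": 0,"xyz": [0,0,10],"angular": [0,0,0]},
])

```text
time_s: 9.65
tcp_pos: [0.5709, 0.041, 0.1358]
ee_rot: [[0.906, 0.424, 0.0], [0.424, -0.906, -0.0], [0.0, 0.0, -1.0]]
wrist_force: [-1.7, 1.0, 3.3]
gripper_width: 0.002
gripper_force: 1.8
```

move_arm([
  {"grip": 0,"xyz": [0,0,1],"angular": [0,0,0]},
  {"grip": 0,"xyz": [0,0,2],"angular": [0,0,0]},
  {"grip": 0,"xyz": [0,0,3],"angular": [0,0,0]},
  {"grip": 0,"xyz": [0,0,4],"angular": [0,0,0]},
])

```text
time_s: 10.05
tcp_pos: [0.5709, 0.041, 0.1317]
ee_rot: [[0.906, 0.424, -0.0], [0.424, -0.906, -0.0], [-0.0, 0.0, -1.0]]
wrist_force: [-1.7, 0.1, 3.3]
gripper_width: 0.004
gripper_force: 1.8
```

Contact: about 3.3 N, and the tube is sliding. I go on until the force rises at the pad.

move_arm([
  {"grip": 0,"xyz": [0,0,1],"angular": [0,0,0]},
  {"grip": 0,"xyz": [0,0,2],"angular": [0,0,0]},
  {"grip": 0,"xyz": [0,0,3],"angular": [0,0,0]},
  {"grip": 0,"xyz": [0,0,4],"angular": [0,0,0]},
  {"grip": 0,"xyz": [0,0,5],"angular": [0,0,0]},
  {"grip": 0,"xyz": [0,0,6],"angular": [0,0,0]},
  {"grip": 0,"xyz": [0,0,7],"angular": [0,0,0]},
  {"grip": 0,"xyz": [0,0,8],"angular": [0,0,0]},
  {"grip": 0,"xyz": [0,0,9],"angular": [0,0,0]},
  {"grip": 0,"xyz": [0,0,10],"angular": [0,0,0]},
])

```text
time_s: 11.05
tcp_pos: [0.5709, 0.041, 0.1218]
ee_rot: [[0.906, 0.424, -0.0], [0.424, -0.906, -0.0], [-0.0, -0.0, -1.0]]
wrist_force: [-1.7, -0.0, 4.2]
gripper_width: 0.003
gripper_force: 2.0
```

move_arm([
  {"grip": 0,"xyz": [0,0,1],"angular": [0,0,0]},
  {"grip": 0,"xyz": [0,0,2],"angular": [0,0,0]},
])

```text
time_s: 11.25
tcp_pos: [0.571, 0.041, 0.1204]
ee_rot: [[0.905, 0.425, 0.0], [0.425, -0.905, -0.0], [0.0, 0.0, -1.0]]
wrist_force: [-2.7, 1.0, 7.7]
gripper_width: 0.004
gripper_force: 3.8
```

move_arm([
  {"grip": 0,"xyz": [0,0,0.5],"angular": [0,0,0]},
  {"grip": 0,"xyz": [0,0,1],"angular": [0,0,0]},
  {"grip": 0,"xyz": [0,0,1],"angular": [0,0,0]},
])

```text
time_s: 11.55
tcp_pos: [0.5709, 0.041, 0.1198]
ee_rot: [[0.905, 0.425, 0.0], [0.425, -0.905, -0.0], [0.0, 0.0, -1.0]]
wrist_force: [-3.2, -0.0, 7.8]
gripper_width: 0.003
gripper_force: 4.1
```

move_arm([
  {"grip": 0,"xyz": [0,0,0.5],"angular": [0,0,0]},
  {"grip": 0,"xyz": [0,0,1],"angular": [0,0,0]},
  {"grip": 0,"xyz": [0,0,1],"angular": [0,0,0]},
])

```text
time_s: 11.85
tcp_pos: [0.571, 0.041, 0.119]
ee_rot: [[0.905, 0.425, 0.001], [0.425, -0.905, -0.0], [0.0, 0.0, -1.0]]
wrist_force: [-4.0, 0.4, 9.5]
gripper_width: 0.003
gripper_force: 4.7
```

The force now climbs about 1.5 N per mm, so the tube is on its pad. Drawing straight up.

move_arm([
  {"grip": 0,"xyz": [0,0,-3],"angular": [0,0,0]},
  {"grip": 0,"xyz": [0,0,-10],"angular": [0,0,0]},
  {"grip": 0,"xyz": [0,0,-30],"angular": [0,0,0]},
  {"grip": 0,"xyz": [0,0,-55],"angular": [0,0,0]},
  {"grip": 0,"xyz": [0,0,-80],"angular": [0,0,0]},
  {"grip": 0,"xyz": [0,0,-105],"angular": [0,0,0]},
  {"grip": 0,"xyz": [0,0,-130],"angular": [0,0,0]},
  {"grip": 0,"xyz": [0,0,-145],"angular": [0,0,0]},
  {"grip": 0,"xyz": [0,0,-150],"angular": [0,0,0]},
  {"grip": 0,"xyz": [0,0,-150],"angular": [0,0,0]},
])

```text
time_s: 12.85
tcp_pos: [0.5711, 0.0411, 0.2678]
ee_rot: [[0.906, 0.424, 0.001], [0.424, -0.906, 0.001], [0.001, -0.0, -1.0]]
wrist_force: [-0.8, 0.3, -0.1]
gripper_width: 0.007
gripper_force: 0.0
```

```bash
python3 look.py pics/c7.png; sed 's/open("c.pkl","rb")/open("c2.pkl","rb")/' m.py > m2.py
python3 - <<'E'
import pickle
sd,sc,p,R=pickle.load(open("l.pkl","rb")); pickle.dump({"scene":sc,"side":sd},open("c2.pkl","wb"))
E
python3 m2.py
```

```text
12.95 [0.57034572 0.04097898 0.26645686] [ 0.82 -0.26 -0.45]
scene [293.8 176.3] [ 15  14 174]
scene [271.  186.4] [ 15  15 179]
scene [306.5 192.6] [ 16  16 195]
scene [247.  196.9] [ 16  15 189]
scene [283.2 203.4] [ 17  16 210]
scene [258.  209.2] [ 9 11 78]
side [372.9 174.7] [ 8 10 68]
side [393.8 189.2] [ 17  13 162]
side [359.4 191.6] [ 16  12 157]
side [381.6 200.2] [ 16  13 168]
side [345.3 202.9] [ 17  13 180]
side [368.  212.2] [ 17  14 191]
0 2 [0.5396 0.0392 0.1541] 0.0045
0 5 [0.5168 0.0635 0.1201] 0.0014
1 0 [ 0.5211 -0.0187  0.165 ] 0.0011
1 3 [0.4934 0.0107 0.1202] 0.0011
2 4 [0.5696 0.0402 0.12  ] 0.0022
3 1 [ 0.4699 -0.0427  0.1204] 0.002
4 2 [ 0.5463 -0.0129  0.1202] 0.0018
4 5 [0.522  0.0109 0.0819] 0.0017
5 0 [ 0.5231 -0.0664  0.1385] 0.0017
5 3 [ 0.4936 -0.038   0.0891] 0.0042
--
scene [[279.76699066 204.68931961]
 [286.42055893 202.10280228]]
side [[364.21875    211.73958588]
 [371.80000305 212.6210556 ]]
[279.76699066 204.68931961] [364.21875    211.73958588] [0.525  0.0048 0.0811] 0.0119
[279.76699066 204.68931961] [371.80000305 212.6210556 ] [0.5146 0.0059 0.0781] 0.0039
[286.42055893 202.10280228] [364.21875    211.73958588] [0.5292 0.0156 0.0857] 0.0006
[286.42055893 202.10280228] [371.80000305 212.6210556 ] [0.519  0.0168 0.0828] 0.015
[0.4933 0.0101 0.121 ]
[0.569  0.0393 0.121 ]
[ 0.4691 -0.0431  0.121 ]
side@.121/.140 [0.5253 0.0656 0.121 ] [0.5231 0.0924 0.14  ]
side@.121/.140 [0.5093 0.0649 0.121 ] [0.5077 0.0917 0.14  ]
[ 0.4707 -0.0408  0.121 ]
[ 0.5469 -0.0109  0.121 ]
[0.4938 0.0124 0.121 ]
[0.5704 0.0424 0.121 ]
[0.5174 0.0652 0.121 ]
scene@.121/.140 [ 0.542  -0.0205  0.121 ] [ 0.5532 -0.0322  0.14  ]
scene@.121/.140 [ 0.5494 -0.0068  0.121 ] [ 0.5604 -0.0188  0.14  ]
```

View pics/c7.png

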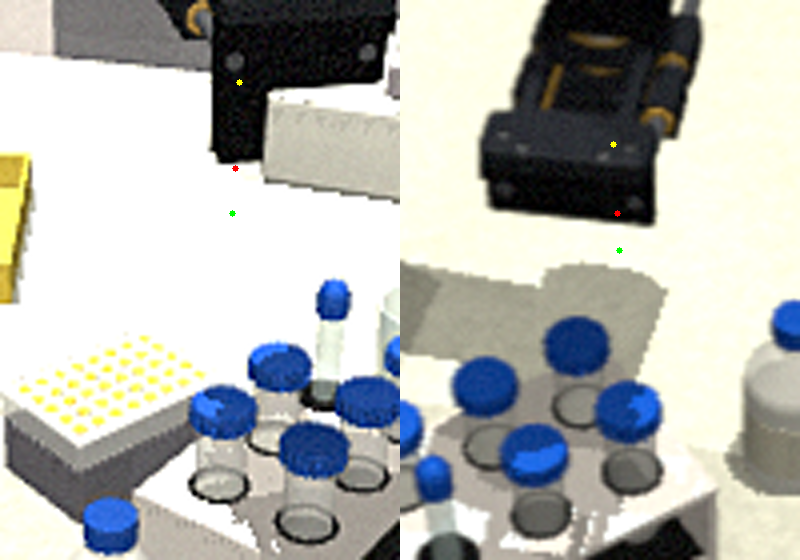

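The pressed cap now triangulates at z = 0.1200, against 0.1201–0.1204 for its fellows. It is level, and the hand is well clear.

```bash
python3 -c "
from station import r
print(r.finish_job())"
```

```text
the job is handed in; nothing more can be done
None
```

The proud tube is pressed home: its cap measures level with the other four to within 0.5 mm, the last force reading while pressing was about 10 N, the hand is drawn up about 14 cm clear, no other tube moved measurably, and the job is handed in (no verdict was returned).

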